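Check in a cassette on the sloped tag reader

ROBOT

A 6-joint arm with a two-finger parallel gripper is mounted at the origin on the work surface. World frame = base frame: x ahead of the robot, y to its left, z up, the work surface at z = 0. Lengths are in m, angles in rad, forces in N, time in s.
With the tool pointing down it reaches from about 0.4 to 0.825 m from the base axis. Payload 7 kg.
Tool frame: the origin (TCP) lies at the centre of the arm's flange, where the gripper is bolted on; the fingertips stand 178 mm ahead of it and the grasp point (between the pads) lies 159 mm ahead of it (arm.tip_reach is the distance from the TCP to the fingertips, in m); z points along the fingers, y is the direction in which the jaws open and shut (so a half turn about z gives the same grasp; the last joint's range is limited). The gripper opens to 88 mm and grips with 3 to 60 N. Pads are 19 mm wide; open, the fingers measure 130 mm over their backs; the gripper's body (78 mm by 193 mm) begins 47 mm behind the grasp point.
Start: joints at [-1.009, 0.359, 0.012, 0, -1.224, -0.288], TCP at [0.182, -0.65, 0.405] pointing down, gripper open.
Joint ranges: [-3.07, 3.07], [-1.43, 2.12], [-1.02, 1.25], [-3.03, 1.67], [-3.05, -0], [-3.03, 3.03]. Speed limits (rad/s): [2.39, 2.39, 3.01, 3.14, 3.14, 3.14].

INTERFACE

Orientations are given as [roll, pitch, yaw] about the fixed x, y, z axes, in that order (R = Rz(yaw) Ry(pitch) Rx(roll)).
In Python, from station import arm gives the robot as it stands.
- The arm moves only by the shell command python3 -m inch 'ROWS' [OPENING] [FORCE]. ROWS is JSON, a list that holds one entry, the list of rows, each a list of 6 numbers: the shift along the world's x, y, z in units of 200 mm (1.0 is 200 mm), then the turn, a rotation vector about the world's x, y, z in units of 180 degrees (1.0 is 180 degrees). A call has 1 to 8 rows; each row is the pose to reach, as a shift and turn from the pose commanded when the call began, turning the shorter way round; what a row does not reach only later rows make up. A row lasts 1/8 s, in which the tool goes at most 62.5 mm and 10.7 degrees, less where a joint would pass 70% of its speed; a pose out of reach is approached as far as the arm can. A call with a number of a shift or a turn outside -1 to 1 is refused whole. A call with a gripper value outside its range is refused whole. OPENING is the finger opening in mm, from 0 to 87.6, set as the call begins (- or left out, the last holds). The fingers move at their own pace and stop on an object; FORCE is the grip in N (left out, the last holds). Time passes only in rows, so rows that repeat a pose let the fingers close. It gives the time, the measured TCP pose, the force and the opening at its end, in the units of the state.
- arm.get_state(): the state, without advancing time (a new reading comes with each control period).
- arm.grab_frame(name): name is "side" or "top"; returns the picture (384x512x3 uint8, blue, green, red); there is no depth.
- arm.camera_params(name): a dict with "vertical_fov" (degrees; the focal length in pixels is half the picture's height over the tangent of half this angle, whatever the lens; pixels are square), "cx", "cy" (the principal point, pixels), "k1" (the pictures are not rectified: a ray, as slopes to the right and down, at radius r is drawn at 1 + k1 r^2 times it, then the intrinsics apply), "pose" (4x4, takes a point from camera to world coordinates). Camera axes: x right, y down, z forward; pixel columns grow to the right and rows downward; lengths in m; the calibration is good to about 2 mm. A picture is of the moment at which its call begins. camera_params takes no time and is no camera call.
- arm.job_done(): hands the job in, once; it reports no verdict.
Trained networks look in the newest picture that a camera, given by its name, has taken for a name from the list of things; names that differ only in an ending like _2 or _b are one class to them, and where a whole thing is asked for, a point or a joint stands for the part that bears it (a point fixed in the world has none). Each returns a list of dicts, best first, with "score" (0 to 1); they miss things now and then, are a little off and sometimes report something else, mostly with a low value. They report only what shows in the picture. A call takes as long as a camera call. They do not tell look-alikes from the thing itself.
- arm.search_frame(target, camera): "box" ([left, top, right, bottom] in pixels, round what is visible of it).
- arm.regions_of(target, camera): "region" (384x512 bool, what is visible of it) and "box" ([left, top, right, bottom] in pixels, round what is visible of it).
The state is a dict: "t": time; "q": joint angles; "qd": joint speeds; "joint_efforts": joint torques, N m; "eef_pos": TCP position; "ee_rot": TCP orientation; "force": force on the tool from outside, world axes, zero at the start; "moment": the same for the moment, N m; "width": finger opening in m.
Only numpy, scipy, OpenCV 4.12 (cv2) and the standard library are available. Lean on these libraries where they do the work, as an engineer would, in place of code of your own. Each camera call takes 0.05 s, during which the arm holds its last target.

TASK

At the library's media desk, check in the yellow-labelled cassette: first wake the tag reader by pressing its orange pedal right down to its stop for about half a second, and let the pedal spring up again. Then pick up the yellow-labelled case, tilt it to match the reader's sloped white window, and press its underside flat on the window, squarely inside the blue outline, gently enough that the sprung window gives about half of its 8 mm travel and does not bottom out. Finish while still gripping the case and holding it flush there like that, and leave all the other things on the desk where they are.

Things in the scene. Friction and masses are not known exactly. Their poses are not given: they have to be found in the camera images.
- case_yellow: a flat black cassette case lying on the table, 78 x 54 x 18 mm, with a yellow label on top. Origin: centre of the underside; x along the 78 mm side, y along the 54 mm side, z up through the label. About 75 g. The one to check in: grip it across its 54 mm width with the fingertips about 3 mm above the table, so that they do not stand out below its underside.
- case_red: a flat black cassette case lying on the table, 78 x 54 x 18 mm, with a red label on top. Origin: centre of the underside; x along the 78 mm side, y along the 54 mm side, z up through the label. To be left alone.
- case_blue: a flat black cassette case lying on the table, 78 x 54 x 18 mm, with a blue label on top. Origin: centre of the underside; x along the 78 mm side, y along the 54 mm side, z up through the label. To be left alone.
- reader: tag reader, fixed: grey base 170 x 120 x 20 mm with a black 130 mm long head hinged on a level axis (along y, 65 mm in front (-x) of the origin, 35 mm up), clamped at a slope of 0.30 to 0.56 rad from level, low edge at the front (-x); it differs each time and does not give. On it sits the sprung white window. Under 150 mm high. Origin: centre of the base underside; z up.
- window_face (a point): centre of the white window's outer face and of the blue outline (88 x 62 mm) on it; moves with the window. x up the slope (window 112 mm long), y level across it (94 mm wide), z straight out of the face. The window stands 14 mm proud of the black head, so nothing around rises above its face, even when pressed in.
- window (a joint): how far the sprung window is pressed in along its normal, m: 0 at rest, 0.008 fully in (bottomed out). It takes about 2 N to start it and about 6.5 N at the end of its travel (0.6 N per mm).
- pedal_pad (a point): where to press the orange pedal: on its top face, middle line, 85 mm from the hinge, 23 mm from the free end. The pedal, 108 x 60 x 6 mm, slopes up 0.28 rad from its hinge (far end, +x of this frame) to its free end (-x). This point is 48 mm above the table at rest, 30 mm fully down. Fixed base 130 x 80 x 12 mm. x from free end to hinge, level at rest; z up at rest.
- pedal (a joint): pedal angle, rad: 0 up (at rest), 0.22 down on its stop. A spring returns it; pressing at the pad takes about 2 N to start and about 5.5 N at the stop.
- reel: a white tape reel lying flat, 124 mm across, 15 mm high. Origin: centre of its underside. To be left alone.
- mug: a blue mug, 80 mm across, 90 mm high, with a handle. Origin: centre of its underside. To be left alone.
- book: a thick red book lying flat, 110 x 170 x 27 mm. Origin: centre of its underside. To be left alone.
- cleaner: a small brown bottle of head cleaner, 44 mm across, 100 mm high. Origin: centre of its underside. To be left alone.
- table: the wooden work table; its top is at z = 0
Things that resemble listed ones, but are neither listed nor needed, are in the scene too. There is more than one size of the part that bears pedal_pad; the job needs the middle-sized.

How it is judged:
On the way, in this order (a step that is already met when the one before it is completed fails the run):
1. the pedal is pressed down to its stop (value of joint pedal above 0.19 rad), for 0.3 s.
2. the pedal has sprung up again (value of joint pedal below 0.05 rad), for 0.1 s.
3. the yellow case is gripped and pressed flush on the window (angle between the z axis of case_yellow and the z axis of window_face, either way round below 0.05 rad and angle between the x axis of case_yellow and the x axis of window_face, either way round below 0.15 rad and z of case_yellow in the frame of window_face between -0.003 and 0.003 m and x of case_yellow in the frame of window_face between -0.01 and 0.01 m and y of case_yellow in the frame of window_face between -0.01 and 0.01 m and value of joint window between 0.0015 and 0.0072 m and contact force between case_yellow and reader above 1.5 N and contact force between the fingers and case_yellow above 2 N and contact force between case_yellow and table below 0.1 N), for 0.3 s.
At the end, for the whole second after the job is handed in: Case gripped (over 2 N), still, clear of the table; underside on the window: parallel within 0.05 rad, gap under 3 mm, centred within 10 mm, square within 0.15 rad, over 1.5 N, window in 1.5 to 7.2 mm; pedal under 0.05 rad; other cases moved under 20 mm, other things under 30 mm (all of step 3 and linear speed of case_yellow below 0.02 m/s and value of joint pedal below 0.05 rad and distance of each of case_red, case_blue from where it was at the start of the episode below 0.02 m and distance of each of reel, mug, book, cleaner from where it was at the start of the episode below 0.03 m); the arm keeps its last pose, push and grip.
It fails at once if another cassette case was moved (distance of any of case_red, case_blue from where it was at the start of the episode above 0.02 m).
It fails at once if the reel, mug, book or bottle was moved (distance of any of reel, mug, book, cleaner from where it was at the start of the episode above 0.03 m).
It also fails if it takes over 53 s, if anything falls off the work surface, if the arm or the gripper's body presses on something with over 40 N, if the wrist force passes 120 N, or if a joint passes its speed limit or range.

## Working session

There is one attempt and no reset: what is moved stays moved. The work goes in short steps, Python scripts to look and compute and a shell command to move; the robot and the scene stay as the last step left them, time stands still between calls to the robot, and variables do not carry over. Pictures are saved under pics/ and viewed, and the job is handed in when it is done.

```bash
ls; mkdir -p pics; python3 - <<'E'
from station import arm
import cv2
for n in("side","top"):
    im=arm.grab_frame(n); cv2.imwrite(f"pics/{n}0.png",im)
    p=arm.camera_params(n); print(n,p)
s=arm.get_state(); print(s)
E
```

```text
pics
side {'vertical_fov': 51.29595012123334, 'cx': 261.07576870327046, 'cy': 193.42538441344578, 'k1': -0.12456341257591581, 'pose': array([[-0.90433757, -0.31514779,  0.28784618,  0.26554676],
       [-0.42667996,  0.6846632 , -0.59091499,  0.59089186],
       [-0.01085214, -0.65720482, -0.7536339 ,  0.81312335],
       [ 0.        ,  0.        ,  0.        ,  1.        ]])}
top {'vertical_fov': 45.085739839706434, 'cx': 247.49468586035238, 'cy': 187.7019586341803, 'k1': -0.10492188764575244, 'pose': array([[ 0.02308508, -0.97592543,  0.2168793 ,  0.32526364],
       [-0.99972779, -0.02326889,  0.00170644, -0.01048728],
       [ 0.00338118, -0.21685965, -0.97619694,  1.08827134],
       [ 0.        ,  0.        ,  0.        ,  1.        ]])}
{'t': 0.1, 'q': array([-1.00890306e+00,  3.59311792e-01,  1.11876073e-02, -2.79410532e-04,
       -1.22412010e+00, -2.88110339e-01]), 'qd': array([-1.69692302e-04,  7.78522810e-05,  6.76165485e-04, -9.78576519e-04,
        3.05885454e-04,  4.46469776e-04]), 'joint_efforts': array([-1.88704427e-03, -5.84162915e+01,  2.93749988e+01,  7.01548800e+00,
        1.01368886e-02, -6.72695614e-05]), 'eef_pos': array([ 0.18246132, -0.64970326,  0.40383985]), 'ee_rot': array([ 3.14012973e+00, -1.59604375e-04, -2.86790474e+00]), 'force': array([ 0.33463375,  0.35681839, -0.24184554]), 'moment': array([ 0.05634408,  0.02302654, -0.01421716]), 'width': 0.08785730665437}
```

View pics/side0.png

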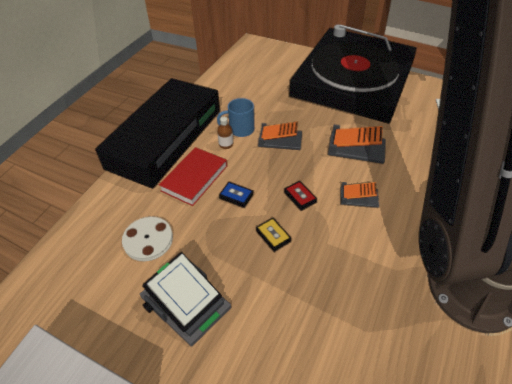

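View pics/top0.png

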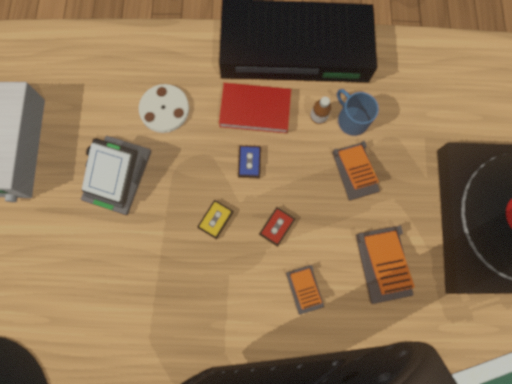

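```bash
cat > h.py <<'E'
import numpy as np, cv2
from station import arm
def cam(n):
    p=arm.camera_params(n); f=192/np.tan(np.radians(p['vertical_fov'])/2)
    return f,p['cx'],p['cy'],p['k1'],np.array(p['pose'])
def proj(n,P):
    f,cx,cy,k,T=cam(n); P=np.atleast_2d(P)
    c=(P-T[:3,3])@T[:3,:3]; s=c[:,:2]/c[:,2:]; r2=(s**2).sum(1,keepdims=True)
    return s*(1+k*r2)*f+[cx,cy]
def ray(n,uv):
    f,cx,cy,k,T=cam(n); d=(np.atleast_2d(uv).astype(float)-[cx,cy])/f; s=d.copy()
    for _ in range(30): s=d/(1+k*(s**2).sum(1,keepdims=True))
    v=np.c_[s,np.ones(len(s))]@T[:3,:3].T
    return T[:3,3],v/np.linalg.norm(v,axis=1,keepdims=True)
def onz(n,uv,z):
    o,v=ray(n,uv); return o+v*((z-o[2])/v[:,2])[:,None]
def tri(uva,uvb):
    o1,v1=ray('side',uva);o2,v2=ray('top',uvb);out=[]
    for a,b in zip(v1,v2):
        t=np.linalg.lstsq(np.c_[a,-b],o2-o1,rcond=None)[0]
        p,q=o1+t[0]*a,o2+t[1]*b; out.append(np.r_[(p+q)/2,np.linalg.norm(p-q)])
    return np.array(out)
def crop(n,im,x0,y0,x1,y1,s,name):
    c=cv2.resize(im[y0:y1,x0:x1],None,fx=s,fy=s,interpolation=cv2.INTER_CUBIC); cv2.imwrite(f'pics/{name}.png',c)
E
python3 - <<'E'
from h import *
np.set_printoptions(precision=4,suppress=True)
s=cv2.imread('pics/side0.png');t=cv2.imread('pics/top0.png')
a=cv2.resize(s[110:160,245:315],None,fx=5.7,fy=5.7,interpolation=2);b=cv2.resize(t[135:205,320:390],None,fx=5.7,fy=5.7,interpolation=2)
cv2.imwrite('pics/ped.png',np.hstack([np.vstack([a,np.zeros((b.shape[0]-a.shape[0],a.shape[1],3),np.uint8)]),b]))
a=cv2.resize(s[250:345,135:235],None,fx=4,fy=4,interpolation=2);b=cv2.resize(t[130:220,75:165],None,fx=4.2,fy=4.2,interpolation=2)
b=b[:380];cv2.imwrite('pics/read.png',np.hstack([a,b[:380]]))
a=cv2.resize(s[175:255,220:325],None,fx=3.8,fy=3.8,interpolation=2);b=cv2.resize(t[185:265,190:295],None,fx=3.8,fy=3.8,interpolation=2)
cv2.imwrite('pics/case.png',np.hstack([a,b]))
for n,q in(('top',[[357,170],[385,263],[305,290],[215,218],[112,172]]),('side',[[280,135],[357,143],[359,194],[273,234]])):
    print(onz(n,q,0.018))
E
```

```text
Traceback (most recent call last):
ValueError: all the input array dimensions except for the concatenation axis must match exactly, but along dimension 0, the array at index 0 has size 380 and the array at index 1 has size 378
```

View pics/ped.png

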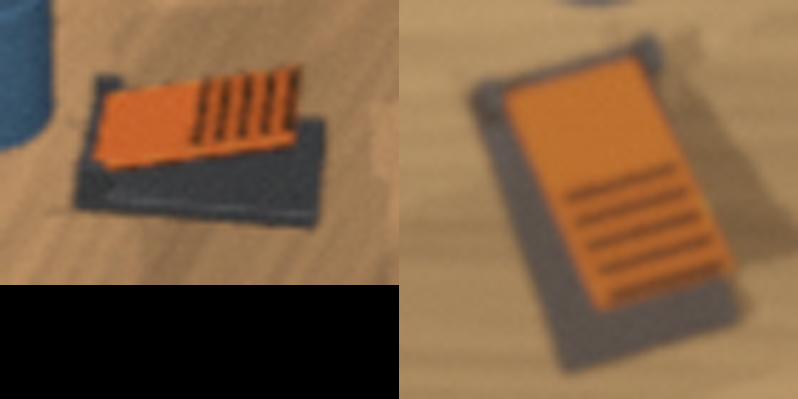

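The pedal crop shows the middle pedal with its hinge at the top-view point (351,147) and the striped free end at (372,187). Now the remaining crops.

```bash
python3 - <<'E'
from h import *
np.set_printoptions(precision=4,suppress=True)
s=cv2.imread('pics/side0.png');t=cv2.imread('pics/top0.png')
R=lambda i,x0,y0,x1,y1,w,h:cv2.resize(i[y0:y1,x0:x1],(w,h),interpolation=2)
cv2.imwrite('pics/read.png',np.hstack([R(s,135,250,235,345,400,380),R(t,75,130,165,215,400,380)]))
cv2.imwrite('pics/case.png',np.hstack([R(s,220,175,325,255,400,305),R(t,190,190,295,270,400,305)]))
for n,q in(('top',[[357,170],[385,263],[305,290],[215,218],[112,172]]),('side',[[280,135],[357,143],[359,194],[273,234]])):
    print(onz(n,q,0.018))
E
```

```text
[[ 0.613  -0.2712  0.018 ]
 [ 0.3919 -0.3313  0.018 ]
 [ 0.3278 -0.1449  0.018 ]
 [ 0.4887  0.0657  0.018 ]
 [ 0.594   0.3185  0.018 ]]
[[ 0.6174 -0.2691  0.018 ]
 [ 0.3944 -0.3328  0.018 ]
 [ 0.333  -0.1391  0.018 ]
 [ 0.4872  0.0735  0.018 ]]
```

View pics/read.png

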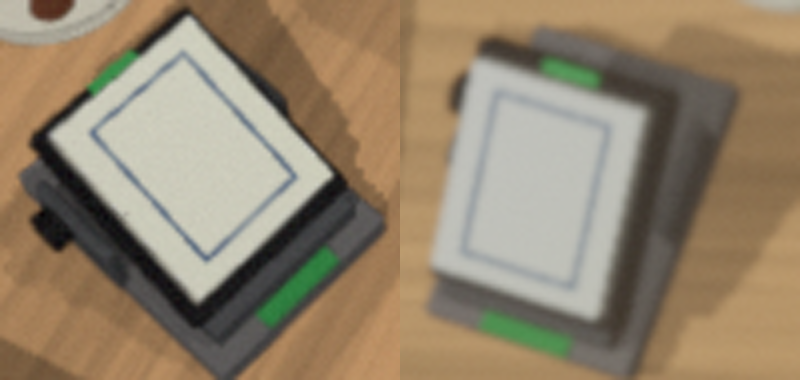

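View pics/case.png

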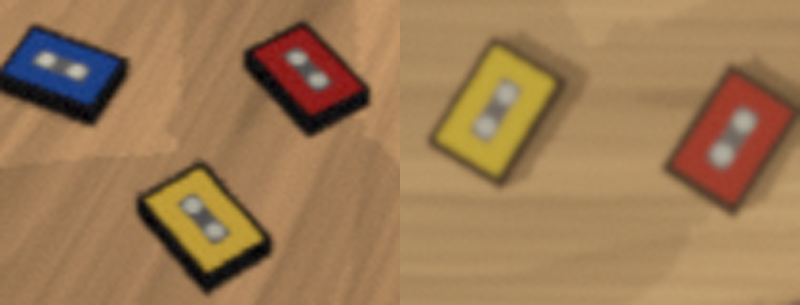

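Candidates in the top view: the yellow case at (215,218), versus red (277,226) and blue (249,161). Pedals are large (385,263), small (305,290) and middle (357,170); the middle one still needs a size check. The close crops confirm the label colour, and that the window's low edge is toward the base's green strip. Fitting poses now.

```bash
cat > fit.py <<'E'
from h import *
from scipy.optimize import least_squares
np.set_printoptions(precision=4,suppress=True)
def C(p,off,sx,sy,dx=0): p=np.array(p,float); return np.c_[(p[:,0]-dx+.5)/sx-.5+off[0],(p[:,1]+.5)/sy-.5+off[1]]
# order: BL(low,+y) BR TL(high,+y) TR
ts=(75,130);a=400/90;b=380/85
To=C([[462,252],[574,287],[496,92],[609,127]],ts,a,b,400);Tw=C([[433,268],[603,320],[482,55],[650,105]],ts,a,b,400)
So=C([[208,260],[296,178],[92,132],[184,52]],(135,250),4,4);Sw=C([[197,304],[334,180],[48,136],[188,12]],(135,250),4,4)
def rect(l,w): return np.array([[-l/2,w/2,0],[-l/2,-w/2,0],[l/2,w/2,0],[l/2,-w/2,0]])
M=np.vstack([rect(.088,.062),rect(.112,.094)])
def Rm(yaw,sl):
    x=np.array([np.cos(yaw)*np.cos(sl),np.sin(yaw)*np.cos(sl),np.sin(sl)]);y=np.array([-np.sin(yaw),np.cos(yaw),0]);return np.c_[x,y,np.cross(x,y)]
if __name__=='__main__':
    Tp=np.vstack([To,Tw]);Sp=np.vstack([So,Sw])
    def res(v,sel='both'):
        P=M@Rm(v[3],v[4]).T+v[:3]
        r=[]
        if sel!='side': r.append(proj('top',P)-Tp)
        if sel!='top': r.append(proj('side',P)-Sp)
        return np.vstack(r).ravel()
    for sel in('both','top','side'):
        f=least_squares(res,[.6,.32,.09,-.2,.4],args=(sel,));print('window',sel,f.x,np.sqrt(np.mean(f.fun**2)))
    Pt=C([[505,92],[635,58],[600,308],[733,270]],(320,135),5.7,5.7,399)
    Ps=C([[98,162],[105,92],[295,143],[300,68]],(245,110),5.7,5.7)
    def pm(v):
        s=np.array([0,0,.108,.108]);w=np.array([1,-1,1,-1])*.03*v[4]
        L=np.c_[(.085-s)*v[4]*np.cos(.28),w,-(.085-s)*v[4]*np.sin(.28)]
        c,q=np.cos(v[3]),np.sin(v[3]);return L@np.array([[c,-q,0],[q,c,0],[0,0,1]]).T+v[:3]
    f=least_squares(lambda v:np.r_[(proj('top',pm(v))-Pt).ravel(),(proj('side',pm(v))-Ps).ravel()],[.6,-.27,.048,.3,1]);print('pedal+scale',f.x,np.sqrt(np.mean(f.fun**2)))
    g=least_squares(lambda v:(lambda u:np.r_[(proj('top',pm(u))-Pt).ravel(),(proj('side',pm(u))-Ps).ravel()])([v[0],v[1],.048,v[2],1]),[.6,-.27,.3]);print('pedal z fixed',g.x,np.sqrt(np.mean(g.fun**2)))
    for n in('top','side'):
        im=cv2.imread(f'pics/{n}0.png');hsv=cv2.cvtColor(im,cv2.COLOR_BGR2HSV)
        x,y=(215,218) if n=='top' else (273,234)
        m=np.zeros(im.shape[:2],np.uint8);k=cv2.inRange(hsv,(20,130,100),(35,255,255));m[y-25:y+25,x-25:x+25]=k[y-25:y+25,x-25:x+25]
        cs=max(cv2.findContours(m,0,1)[0],key=cv2.contourArea);h=cv2.convexHull(cs)
        mm=cv2.moments(h);c=np.array([[mm['m10'],mm['m01']]])/mm['m00']
        W=onz(n,h[:,0],.018)[:,:2]
        r=cv2.minAreaRect((W*1e4).astype(np.float32));print(n,'label',c,onz(n,c,.018),r)
        # also convex corner direction
        bx=cv2.boxPoints(r)/1e4;print(bx)
E
python3 fit.py
```

```text
window both [ 0.5796  0.3149  0.0792 -0.2859  0.4296] 0.7272436284798366
window top [ 0.5782  0.3139  0.0809 -0.2702  0.389 ] 0.6793142287348102
window side [ 0.578   0.3172  0.0848 -0.2822  0.4914] 0.48764494371962974
pedal+scale [ 0.5901 -0.2776  0.0458  0.2984  0.9916] 0.5164109798790957
pedal z fixed [ 0.5892 -0.2767  0.2971] 0.5686623014527776
top label [[214.7246 218.6563]] [[0.4871 0.0662 0.018 ]] ((4873.64404296875, 662.16455078125), (491.73895263671875, 731.4615478515625), 60.17833709716797)
[[0.4434 0.0631]
 [0.5069 0.0267]
 [0.5313 0.0694]
 [0.4679 0.1057]]
side label [[273.0446 232.109 ]] [[0.4894 0.0683 0.018 ]] ((4901.0419921875, 672.0006713867188), (459.3505554199219, 694.1687622070312), 60.006046295166016)
[[0.4486 0.0647]
 [0.5087 0.03  ]
 [0.5316 0.0697]
 [0.4715 0.1044]]
```

```bash
cat > fit2.py <<'E'
from fit import *
from scipy.ndimage import map_coordinates,gaussian_filter
def sam(rw):
    L,W=rw;c=rect(L,W);out=[]
    for i,j in((0,1),(1,3),(3,2),(2,0)):
        for t in np.linspace(.1,.9,25): out.append((c[i]*(1-t)+c[j]*t,(c[j]-c[i])/np.linalg.norm(c[j]-c[i])))
    return out
def meas(n,im,v,kind,rw,rng=3):
    R=Rm(v[3],v[4]);o=[]
    for p,d in sam(rw):
        P=np.array([p,p+d*.002,p*1.02])@R.T+v[:3];u=proj(n,P)
        tt=u[1]-u[0];tt/=np.linalg.norm(tt);nn=np.array([-tt[1],tt[0]]); nn*=np.sign(nn@(u[2]-u[0]))
        ss=np.arange(-rng,rng+.01,.1);q=u[0]+ss[:,None]*nn
        pr=map_coordinates(im,[q[:,1],q[:,0]],order=3)
        g=-np.gradient(pr) if kind=='edge' else -(pr-np.minimum.reduce([np.maximum(pr[0],pr[-1])])) 
        if kind=='line': 
            g=np.maximum(np.interp(ss,[ss[0],ss[-1]],[pr[0],pr[-1]])-pr,0)
        k=np.argmax(g)
        lo,hi=max(k-12,0),min(k+13,len(ss));w=np.maximum(g[lo:hi],0)
        s=(w*ss[lo:hi]).sum()/(w.sum()+1e-9)
        o.append((p,u[0]+s*nn,nn))
    return o
def solve(v,ims,sel=('top','side'),its=8,verb=True):
    v=np.array(v)
    for it in range(its):
        D={n:meas(n,ims[n],v,'edge',(.112,.094),4-it*.3)+meas(n,ims[n],v,'line',(.088,.062),2.5) for n in sel}
        def res(x):
            r=[]
            for n in sel:
                p=np.array([a[0] for a in D[n]]);q=np.array([a[1] for a in D[n]]);nn=np.array([a[2] for a in D[n]])
                r.append(((proj(n,p@Rm(x[3],x[4]).T+x[:3])-q)*nn).sum(1))
            return np.concatenate(r)
        f=least_squares(res,v,loss='soft_l1',f_scale=.3);v=f.x
    r=res(v);print(sel,v,'rms',np.sqrt(np.mean(r**2)), 'per edge',r.reshape(-1,25).mean(1).round(2));return v
if __name__=='__main__':
    ims={n:cv2.imread(f'pics/{n}0.png').astype(float).mean(2) for n in('top','side')}
    v0=[.5796,.3149,.0792,-.2859,.4296]
    for s in(('top','side'),('top',),('side',)): solve(v0,ims,s)
E
python3 fit2.py
```

```text
Traceback (most recent call last):
  File "fit2.py", line 38, in <module>
    for s in(('top','side'),('top',),('side',)): solve(v0,ims,s)
                                                 ~~~~~^^^^^^^^^^
  File "fit2.py", line 26, in solve
    D={n:meas(n,ims[n],v,'edge',(.112,.094),4-it*.3)+meas(n,ims[n],v,'line',(.088,.062),2.5) for n in sel}
         ~~~~^^^^^^^^^^^^^^^^^^^^^^^^^^^^^^^^^^^^^^^
  File "fit2.py", line 11, in meas
    P=np.array([p,p+d*.002,p*1.02])@R.T+v[:3];u=proj(n,P)
                                                ~~~~^^^^^
  File "h.py", line 7, in proj
    f,cx,cy,k,T=cam(n); P=np.atleast_2d(P)
                ~~~^^^
  File "h.py", line 4, in cam
    p=arm.camera_params(n); f=192/np.tan(np.radians(p['vertical_fov'])/2)
ValueError: time passes only in moves, steps and waits
```

```bash
sed -i 's/^def cam(n):/import functools\n@functools.cache\ndef cam(n):/' h.py; python3 fit2.py
```

```text
('top', 'side') [ 0.5791  0.3156  0.0815 -0.2829  0.4098] rms 0.5184702814374189 per edge [-0.78 -0.74  0.05 -0.02 -0.17 -0.11  1.03  0.1   0.12  0.08 -0.53 -0.94
  0.8  -0.03 -0.   -0.06]
('top',) [ 0.5742  0.3108  0.0952 -0.292   0.4469] rms 0.34982515824190014 per edge [-0.22 -0.24 -0.38 -0.01  0.39  0.27  0.6   0.03]
('side',) [ 0.5779  0.3176  0.0867 -0.2931  0.355 ] rms 0.3764814652613691 per edge [-0.18  0.05 -0.16 -0.66  0.46 -0.12  0.39  0.27]
```

```bash
python3 -m inch '[[[0.3,0.28,0,0,0,0],[0.6,0.56,0,0,0,0],[0.9,0.84,0,0,0,0],[1,0.93,0,0,0,0],[1,0.93,0,0,0,0]]]' 0 10
```

```text
t: 0.72
eef_pos: [0.3845, -0.4615, 0.4045]
ee_rot: [3.141, 0.0, -2.865]
force: [-0.4, -1.0, 0.6]
width: 0.0436
```

```bash
python3 - <<'E'
from h import *
im=cv2.imread('pics/top0.png')
np.set_printoptions(precision=4,suppress=True)
v=[.579,.3156,.0815,-.2829,.41]
from fit import rect,Rm
for n,x0,y0,x1,y1,N in(('top',75,130,165,215,'a'),('side',135,250,235,345,'b')):
    im=cv2.imread(f'pics/{n}0.png')[y0:y1,x0:x1];s=6;im=cv2.resize(im,None,fx=s,fy=s,interpolation=2)
    for L in((.088,.062),(.112,.094)):
        P=rect(*L)[[0,1,3,2]]@Rm(v[3],v[4]).T+v[:3];u=(proj(n,P)-[x0,y0]+.5)*s
        cv2.polylines(im,[u.astype(np.int32)],True,(0,0,255),1)
    cv2.imwrite(f'pics/ov_{N}.png',im)
E
```

```text
(no output)
```

View pics/ov_a.png

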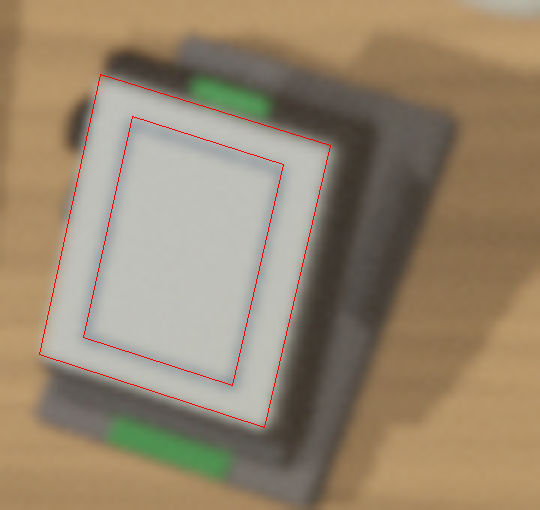

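View pics/ov_b.png

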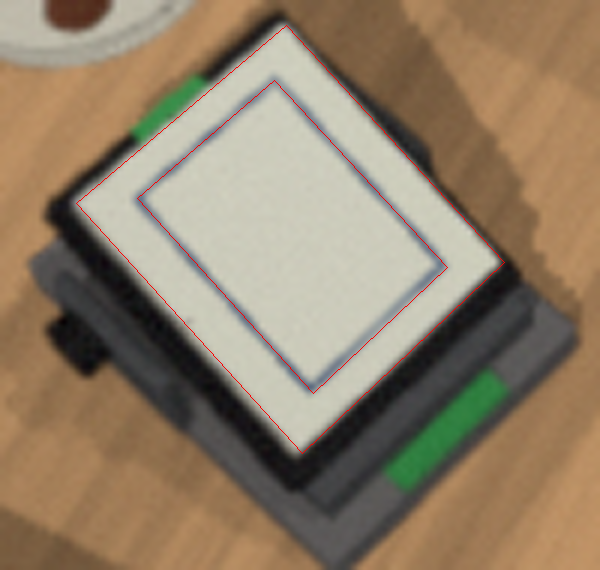

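```bash
python3 -m inch '[[[0.3,0.28,0,0,0,0],[0.6,0.56,-0.1,0,0,0],[0.9,0.84,-0.3,0,0,0],[1,0.92,-0.55,0,0,0],[1,0.92,-0.72,0,0,0],[1,0.92,-0.72,0,0,0]]]' 0 10; python3 - <<'E'
from h import *
for n in('top','side'): cv2.imwrite(f'pics/{n}1.png',arm.grab_frame(n))
s=arm.get_state();print(s['eef_pos'],s['force'],s['width'])
a=cv2.imread('pics/side1.png')[80:190,210:340];b=cv2.imread('pics/top1.png')[80:210,300:430]
cv2.imwrite('pics/p1.png',np.hstack([cv2.resize(a,(400,338),interpolation=2),cv2.resize(b,(400,400),interpolation=2)[:338]]))
E
```

```text
t: 1.48
eef_pos: [0.5824, -0.278, 0.2565]
ee_rot: [3.138, -0.005, -2.866]
force: [-0.6, 0.5, 0.2]
width: 0.0005
[ 0.58243636 -0.27921395  0.25851577] [ 0.00788996 -0.75793397  0.23266478] 0.0005654177178320857
```

View pics/p1.png

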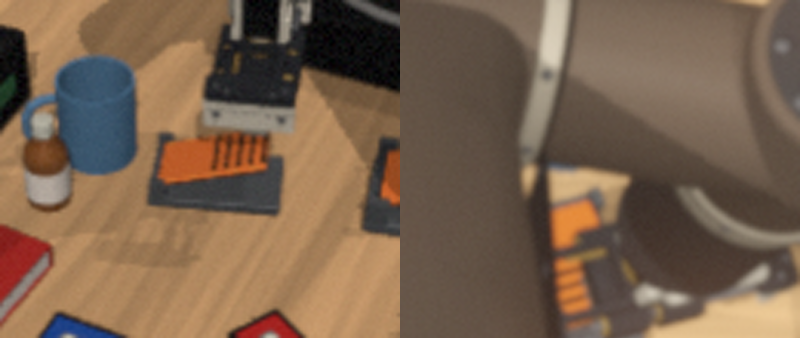

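```bash
python3 -m inch '[[[0.035,0.01,-0.05,0,0,0],[0.035,0.01,-0.12,0,0,0],[0.035,0.01,-0.18,0,0,0],[0.035,0.01,-0.23,0,0,0],[0.035,0.01,-0.25,0,0,0],[0.035,0.01,-0.25,0,0,0]]]' 0 10
```

```text
t: 2.33
eef_pos: [0.5892, -0.2781, 0.2107]
ee_rot: [3.142, -0.001, -2.868]
force: [-3.6, -2.0, 5.2]
width: 0.0007
```

```bash
python3 -m inch '[[[0,0,-0.02,0,0,0],[0,0,-0.03,0,0,0],[0,0,-0.03,0,0,0]]]' 0 10
```

```text
t: 2.7
eef_pos: [0.5895, -0.278, 0.2078]
ee_rot: [-3.14, 0.001, -2.867]
force: [-8.8, 2.0, 22.5]
width: 0.0005
```

```bash
python3 -m inch '[[[0,0,0.005,0,0,0],[0,0,0.005,0,0,0],[0,0,0.005,0,0,0],[0,0,0.005,0,0,0]]]' 0 10; python3 - <<'E'
from h import *
cv2.imwrite('pics/p2.png',cv2.resize(arm.grab_frame('side')[80:190,210:340],(520,440),interpolation=2))
E
python3 -m inch '[[[0,0,0.1,0,0,0],[0,0,0.3,0,0,0],[0,0,0.6,0,0,0],[0,0,0.8,0,0,0],[0,0,0.9,0,0,0],[0,0,0.9,0,0,0]]]' 0 10
```

```text
t: 3.2
eef_pos: [0.5895, -0.278, 0.208]
ee_rot: [-3.141, 0.001, -2.867]
force: [-6.8, 0.7, 17.7]
width: 0.0006
t: 4.0
eef_pos: [0.59, -0.2776, 0.3878]
ee_rot: [-3.14, 0.004, -2.868]
force: [-0.3, -0.7, -0.6]
width: 0.0007
```

View pics/p2.png

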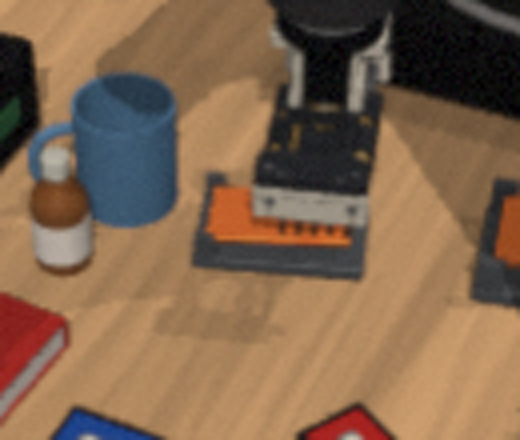

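```bash
python3 -m inch '[[[0,0.3,0,0,0,0],[-0.03,0.6,0,0,0,0],[-0.06,0.9,0,0,0,-0.03],[-0.08,1,0,0,0,-0.06]]]' 0 10
python3 -m inch '[[[0,0.3,0,0,0,-0.03],[-0.03,0.6,0,0,0,-0.06],[-0.06,0.9,0,0,0,-0.09],[-0.08,1,0,0,0,-0.117]]]' 0 10
python3 -m inch '[[[0,0.3,0,0,0,0],[-0.03,0.6,0,0,0,0],[-0.06,0.9,-0.1,0,0,0],[-0.07,1,-0.3,0,0,0],[-0.07,1,-0.5,0,0,0],[-0.07,1,-0.5,0,0,0]]]' 0 10
python3 -c "
from station import arm
s=arm.get_state();print(s['q'],s['eef_pos'],s['force'],s['moment'])"
```

```text
t: 4.5
eef_pos: [0.5729, -0.0748, 0.3844]
ee_rot: [3.141, -0.001, -3.057]
force: [0.4, -0.5, 1.2]
width: 0.0003
t: 5.0
eef_pos: [0.5568, 0.1253, 0.3842]
ee_rot: [-3.141, -0.001, 2.859]
force: [-0.0, -1.3, 0.4]
width: 0.0007
t: 5.75
eef_pos: [0.542, 0.3216, 0.2812]
ee_rot: [-3.135, -0.004, 2.859]
force: [0.2, -0.1, 0.5]
width: 0.0006
[ 8.44361802e-01  3.89319044e-01 -2.43218060e-01 -1.31167716e-03
 -9.46486777e-01 -2.69654584e+00] [0.54204846 0.32161566 0.28116685] [ 0.24408677 -0.11060567  0.53337899] [-0.06565665 -0.04979424  0.00781547]
```

```bash
python3 -m inch '[[[0.01,0.02,-0.07,0,0,0],[0.01,0.02,-0.13,0,0,0],[0.01,0.02,-0.13,0,0,0]]]' 0 10
python3 -m inch '[[[0,0,-0.01,0,0,0],[0,0,-0.02,0,0,0],[0,0,-0.02,0,0,0]]]' 0 10
python3 -m inch '[[[0,0,-0.01,0,0,0],[0,0,-0.02,0,0,0],[0,0,-0.02,0,0,0]]]' 0 10
```

```text
t: 6.12
eef_pos: [0.5454, 0.3257, 0.2592]
ee_rot: [-3.141, -0.001, 2.859]
force: [1.4, -0.5, 0.9]
width: 0.0
t: 6.5
eef_pos: [0.5455, 0.3261, 0.2558]
ee_rot: [3.141, 0.0, 2.859]
force: [-0.3, 0.2, -0.5]
width: 0.0008
t: 6.88
eef_pos: [0.5455, 0.3262, 0.2516]
ee_rot: [-3.142, 0.0, 2.859]
force: [0.0, 0.1, -0.0]
width: 0.0002
```

```bash
python3 -m inch '[[[0,0,-0.01,0,0,0],[0,0,-0.02,0,0,0],[0,0,-0.02,0,0,0]]]' 0 10
python3 -m inch '[[[0,0,-0.01,0,0,0],[0,0,-0.01,0,0,0]]]' 0 10
```

```text
t: 7.25
eef_pos: [0.5457, 0.3263, 0.248]
ee_rot: [3.141, 0.001, 2.859]
force: [1.5, -0.4, 4.5]
width: 0.0004
t: 7.5
eef_pos: [0.5458, 0.3264, 0.246]
ee_rot: [3.141, 0.001, 2.859]
force: [0.8, -0.2, 5.4]
width: 0.0003
```

```bash
python3 -m inch '[[[0,0,0.2,0,0,0],[0.1,-0.03,0.3,0,0,0],[0.352,-0.102,0.3,0,0,0],[0.352,-0.102,0.23,0,0,0],[0.352,-0.102,0.21,0,0,0],[0.352,-0.102,0.21,0,0,0]]]' 0 10
python3 -m inch '[[[0,0,-0.01,0,0,0],[0,0,-0.02,0,0,0],[0,0,-0.02,0,0,0]]]' 0 10
python3 -m inch '[[[0,0,-0.01,0,0,0],[0,0,-0.01,0,0,0]]]' 0 10
```

```text
t: 8.25
eef_pos: [0.6151, 0.3058, 0.2867]
ee_rot: [-3.14, -0.001, 2.86]
force: [-0.9, -0.4, -0.0]
width: 0.0005
t: 8.62
eef_pos: [0.6158, 0.3061, 0.2842]
ee_rot: [3.141, 0.001, 2.86]
force: [-0.1, 0.2, 2.5]
width: 0.0007
t: 8.88
eef_pos: [0.6162, 0.3059, 0.2821]
ee_rot: [3.141, 0.001, 2.86]
force: [1.4, 1.1, 3.0]
width: 0.0007
```

```bash
python3 -m inch '[[[0,0,-0.01,0,0,0],[0,0,-0.01,0,0,0]]]' 0 10
python3 -m inch '[[[0,0,-0.01,0,0,0],[0,0,-0.01,0,0,0]]]' 0 10
python3 -m inch '[[[0,0,-0.01,0,0,0],[0,0,-0.01,0,0,0]]]' 0 10
```

```text
t: 9.12
eef_pos: [0.6162, 0.3059, 0.28]
ee_rot: [3.141, 0.001, 2.859]
force: [1.4, 1.5, 5.0]
width: 0.0004
t: 9.38
eef_pos: [0.6162, 0.3058, 0.2781]
ee_rot: [3.141, 0.001, 2.859]
force: [1.3, -0.6, 6.3]
width: 0.0006
t: 9.62
eef_pos: [0.6163, 0.3059, 0.2764]
ee_rot: [3.141, 0.001, 2.86]
force: [1.4, 0.4, 7.1]
width: 0.0
```

```bash
python3 -m inch '[[[0,0,0.2,0,0,0.057],[0,0,0.5,0,0,0.115],[-0.1,-0.2,0.5,0,0,0.173],[-0.2,-0.4,0.5,0,0,0.231],[-0.32,-0.6,0.5,0,0,0.289],[-0.32,-0.6,0.5,0,0,0.347],[-0.32,-0.6,0.5,0,0,0.405],[-0.32,-0.6,0.5,0,0,0.462]]]' 87 10
python3 -m inch '[[[0,0,0,0,0,0.057],[-0.1,-0.2,0,0,0,0.115],[-0.2,-0.4,0,0,0,0.173],[-0.32,-0.6,0,0,0,0.231],[-0.32,-0.6,0,0,0,0.289],[-0.32,-0.6,0,0,0,0.347],[-0.32,-0.6,0,0,0,0.405],[-0.32,-0.6,0,0,0,0.462]]]' 87 10
python3 - <<'E'
from h import *
for n in('top','side'): cv2.imwrite(f'pics/{n}3.png',arm.grab_frame(n))
s=arm.get_state();print(s['q'],s['eef_pos'],s['ee_rot'],s['width'])
E
```

```text
t: 10.62
eef_pos: [0.5513, 0.1853, 0.3748]
ee_rot: [3.14, -0.001, -1.967]
force: [-0.4, 0.4, -0.5]
width: 0.0749
t: 11.62
eef_pos: [0.4873, 0.0655, 0.3748]
ee_rot: [3.14, 0.002, -0.516]
force: [-0.3, 0.1, -0.1]
width: 0.087
[ 5.34139301e-01  7.85110061e-02 -4.24770504e-01 -7.38402225e-04
 -1.06942762e+00  5.17735951e-01] [0.48734964 0.06557332 0.37488662] [ 3.14025057e+00  1.50879866e-03 -5.19277602e-01] 0.08719023145401876
```

View pics/side3.png

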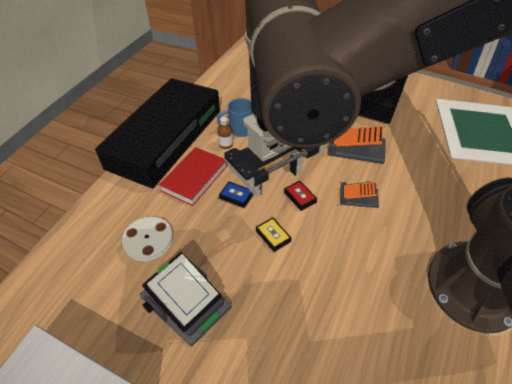

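The pedal is up and nothing has moved; the yellow case is still at (273,234). I'll lower to a hover and check alignment.

```bash
python3 -m inch '[[[0.004,0.008,-0.2,0,0,0],[0.004,0.008,-0.45,0,0,0],[0.004,0.008,-0.68,0,0,0],[0.004,0.008,-0.73,0,0,0],[0.004,0.008,-0.73,0,0,0]]]' 87 10
python3 - <<'E'
from h import *
s=arm.get_state();print(s['q'],s['eef_pos'],s['ee_rot'],s['width'])
a=arm.grab_frame('side')[165:275,200:330];b=arm.grab_frame('top')[170:280,160:290]
cv2.imwrite('pics/g1.png',np.hstack([cv2.resize(a,(400,338),interpolation=2),cv2.resize(b,(400,338),interpolation=2)]))
E
```

```text
t: 12.35
eef_pos: [0.4889, 0.0674, 0.2298]
ee_rot: [3.14, 0.0, -0.523]
force: [0.3, -0.1, 0.1]
width: 0.0872
[ 5.36299639e-01  2.55764873e-01 -6.03504052e-01  3.19361922e-04
 -7.12765651e-01  5.11562389e-01] [0.48890435 0.06743579 0.22981456] [ 3.14041081e+00  4.24341571e-04 -5.22692805e-01] 0.08723719482492996
```

View pics/g1.png

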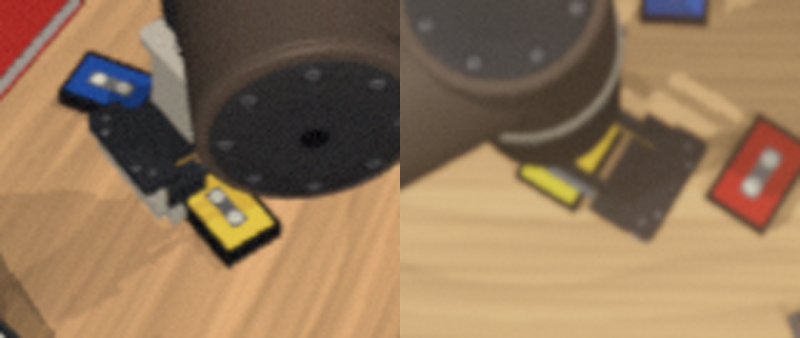

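```bash
python3 -m inch '[[[0,0,-0.1,0,0,0],[0,0,-0.2,0,0,0],[0,0,-0.24,0,0,0],[0,0,-0.24,0,0,0]]]' 87 10
```

```text
t: 12.95
eef_pos: [0.489, 0.0675, 0.1823]
ee_rot: [-3.141, -0.0, -0.521]
force: [-0.5, -0.0, 1.1]
width: 0.0871
```

```bash
python3 -m inch '[[[0,0,-0.005,0,0,0],[0,0,-0.005,0,0,0],[0,0,-0.005,0,0,0],[0,0,-0.005,0,0,0],[0,0,-0.005,0,0,0],[0,0,-0.005,0,0,0]]]' 50 25
```

```text
t: 13.7
eef_pos: [0.4888, 0.0674, 0.1808]
ee_rot: [-3.141, -0.0, -0.521]
force: [-1.5, -0.2, 4.3]
width: 0.054
```

```bash
python3 -m inch '[[[0,0,0.05,0,0,0],[0,0,0.2,0,0,0],[0,0,0.5,0,0,0],[0,0,0.75,0,0,0],[0,0,0.75,0,0,0]]]' 45 25
python3 - <<'E'
from h import *
s=arm.get_state();print(s['q'],s['eef_pos'],s['ee_rot'],s['width'],s['force'])
a=arm.grab_frame('side');b=arm.grab_frame('top')
cv2.imwrite('pics/side4.png',a);cv2.imwrite('pics/top4.png',b)
x,y=proj('side',[.489,.0675,.15])[0].astype(int);print(x,y)
a=a[y-60:y+60,x-70:x+70]
x,y=proj('top',[.489,.0675,.15])[0].astype(int);print(x,y)
b=b[y-60:y+60,x-70:x+70]
cv2.imwrite('pics/g2.png',np.hstack([cv2.resize(a,(400,343),interpolation=2),cv2.resize(b,(400,343),interpolation=2)]))
E
```

```text
t: 14.32
eef_pos: [0.4896, 0.0677, 0.3353]
ee_rot: [-3.135, -0.005, -0.521]
force: [0.3, 0.4, -1.9]
width: 0.054
[ 0.53628792  0.11769998 -0.48069055  0.0009702  -0.9639646   0.51347112] [0.48962043 0.06771852 0.33530559] [-3.13463389 -0.00484446 -0.52050423] 0.05403997154270626 [ 0.30724377  0.4402967  -1.91375254]
274 196
209 208
```

View pics/g2.png

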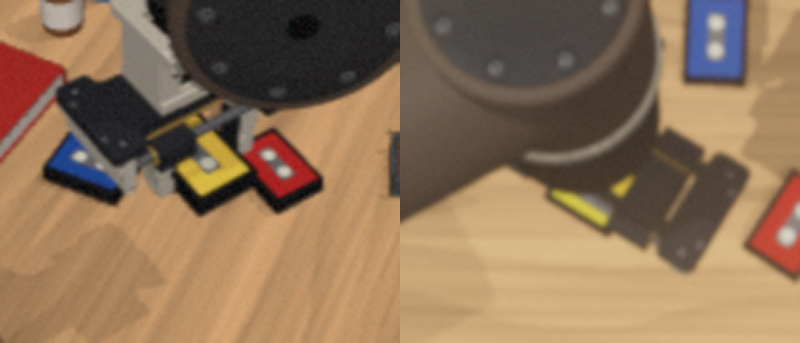

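```bash
python3 - <<'E'
from h import *
T=np.array([.4896,.0677]);z0=.3353-.1808;yw=-.521
for d,col in((0,(0,0,255)),):
  outs=[]
  for n in('side','top'):
    im=cv2.imread(f'pics/{n}4.png');x,y=proj(n,[.489,.0675,.15])[0].astype(int);x0,y0=x-40,y-35
    c=cv2.resize(im[y0:y0+70,x0:x0+80],None,fx=5,fy=5,interpolation=2)
    for z in(z0,z0+.018):
        L=np.array([[-.039,.027],[-.039,-.027],[.039,-.027],[.039,.027]])+[d,0]
        R=np.array([[np.cos(yw),-np.sin(yw)],[np.sin(yw),np.cos(yw)]])
        P=np.c_[L@R.T+T,np.full(4,z)];u=(proj(n,P)-[x0,y0]+.5)*5
        cv2.polylines(c,[u.astype(np.int32)],True,col,1)
    outs.append(c)
cv2.imwrite('pics/g3.png',np.hstack(outs))
E
```

View pics/g3.png

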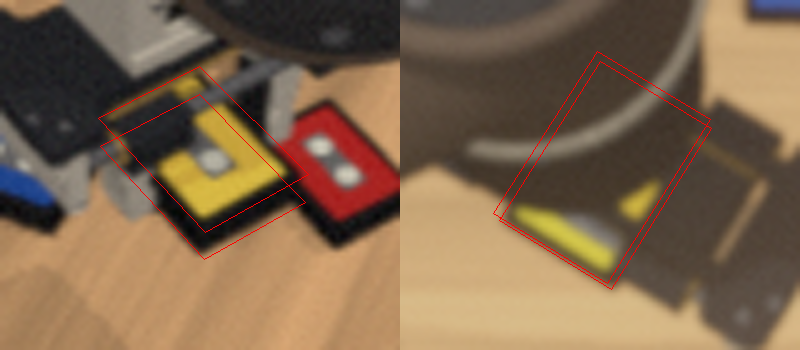

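```bash
cat > tgt.py <<'E'
from fit import *
from scipy.spatial.transform import Rotation as Ro
import sys
SL=.42; c=np.array([.579,.3156,.084]); d=.003
def go(clear,c=c,SL=SL,yw=-.283):
    W=Rm(yw,SL);s=arm.get_state()
    R0=Ro.from_euler('xyz',s['ee_rot']).as_matrix()
    Rt=W@np.diag([1,-1,-1]); p=c+W[:,2]*(.1808+clear)-W[:,0]*d
    print('tcp target',p,'shift u',(p-s['eef_pos'])/.2,'rotvec u',Ro.from_matrix(Rt@R0.T).as_rotvec()/np.pi,'normal',W[:,2])
    # case pose in window frame
    b=s['eef_pos']+R0[:,2]*.1808+R0[:,0]*d
    print('case in win (mm)',(W.T@(b-c))*1e3,'F normal',W.T@s['force'],'M',s['moment'],'q',s['q'],'z ang',np.arccos(-R0[:,2]@W[:,2]))
if __name__=='__main__': go(float(sys.argv[1])/1e3)
E
python3 tgt.py 40
```

```text
tcp target [0.4899 0.3415 0.2844] shift u [ 0.0082  1.3715 -0.2342] rotvec u [-0.0528 -0.1231  0.0746] normal [-0.3915  0.1139  0.9131]
case in win (mm) [  13.6395 -264.3282   66.6527] F normal [-0.9343 -0.6873 -1.6563] M [-0.0159  0.2096 -0.0274] q [ 0.5363  0.122  -0.4856 -0.0005 -0.9618  0.5135] z ang 0.41937991463285573
```

```bash
python3 -m inch '[[[0,0.2,0,0,0,0],[0,0.45,0,-0.013,-0.031,0.018],[0,0.7,0.05,-0.026,-0.062,0.037],[0,0.9,0.05,-0.04,-0.092,0.056],[0,1,0,-0.053,-0.123,0.075],[0,1,0,-0.053,-0.123,0.075],[0,1,0,-0.053,-0.123,0.075]]]' 45 25; python3 tgt.py 40
```

```text
t: 15.3
eef_pos: [0.4885, 0.2666, 0.3294]
ee_rot: [3.137, -0.417, -0.282]
force: [0.9, -0.4, -0.5]
width: 0.0538
tcp target [0.4899 0.3415 0.2844] shift u [ 0.0073  0.3744 -0.2251] rotvec u [ 0.0011 -0.0012  0.0003] normal [-0.3915  0.1139  0.9131]
case in win (mm) [ 35.6922 -73.1106  73.1397] F normal [ 0.7158 -0.1583 -0.8547] M [0.3532 1.5735 0.0015] q [ 0.9165  0.1543 -0.7266  0.6775 -0.65   -0.1676] z ang 0.005144398375623152
```

```bash
python3 -m inch '[[[0.007,0.2,0,0,0,0],[0.007,0.374,-0.1,0,0,0],[0.007,0.374,-0.2,0,0,0],[0.007,0.374,-0.225,0,0,0],[0.007,0.374,-0.225,0,0,0]]]' 45 25; python3 tgt.py 12
python3 - <<'E'
from h import *
a=arm.grab_frame('side');b=arm.grab_frame('top')
cv2.imwrite('pics/side5.png',a);cv2.imwrite('pics/top5.png',b)
cv2.imwrite('pics/g5.png',np.hstack([cv2.resize(a[230:350,120:240],(400,400),interpolation=2),cv2.resize(b[110:230,65:185],(400,400),interpolation=2)]))
E
```

```text
t: 15.92
eef_pos: [0.4905, 0.3414, 0.2858]
ee_rot: [3.139, -0.419, -0.283]
force: [0.8, -0.9, 0.1]
width: 0.0537
tcp target [0.5009 0.3383 0.2588] shift u [ 0.0518 -0.0154 -0.1348] rotvec u [ 0.0007 -0.0004  0.0003] normal [-0.3915  0.1139  0.9131]
case in win (mm) [ 1.0029 -0.4413 41.0209] F normal [ 1.0016 -0.6679 -0.3168] M [0.3707 1.5542 0.057 ] q [ 0.9807  0.2747 -0.6987  0.7541 -0.6043 -0.3247] z ang 0.002845864528173781
```

View pics/g5.png

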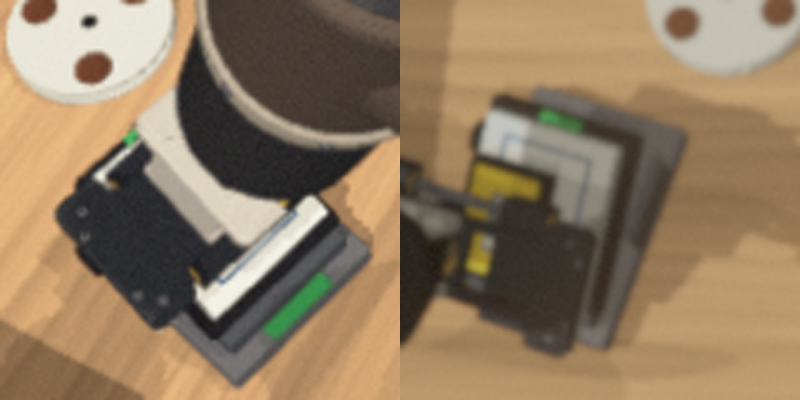

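```bash
python3 -m inch '[[[0.02,-0.005,-0.05,0,0,0],[0.042,-0.013,-0.11,0,0,0],[0.052,-0.015,-0.135,0,0,0],[0.052,-0.015,-0.135,0,0,0]]]' 45 25; python3 tgt.py 6
python3 -m inch '[[[0.006,-0.002,-0.014,0,0,0],[0.012,-0.004,-0.028,0,0,0],[0.012,-0.004,-0.028,0,0,0]]]' 45 25; python3 tgt.py 3
```

```text
t: 16.52
eef_pos: [0.5007, 0.3388, 0.2583]
ee_rot: [3.138, -0.42, -0.282]
force: [0.4, -0.4, -0.4]
width: 0.0535
tcp target [0.5032 0.3376 0.2533] shift u [ 0.0126 -0.0057 -0.0248] rotvec u [ 0.0008 -0.0004 -0.    ] normal [-0.3915  0.1139  0.9131]
case in win (mm) [-0.5523 -0.0686 11.6481] F normal [ 0.2872 -0.273  -0.5762] M [0.3534 1.6428 0.0279] q [ 0.9374  0.3141 -0.7351  0.8514 -0.535  -0.3955] z ang 0.0026356850172278823
t: 16.9
eef_pos: [0.5029, 0.3383, 0.2529]
ee_rot: [3.139, -0.42, -0.281]
force: [-0.6, -0.2, -0.9]
width: 0.0537
tcp target [0.5044 0.3373 0.2506] shift u [ 0.0076 -0.0049 -0.0116] rotvec u [ 0.0007 -0.0003 -0.0002] normal [-0.3915  0.1139  0.9131]
case in win (mm) [-0.6864  0.1702  5.819 ] F normal [-0.8032 -0.3836 -0.6058] M [0.3806 1.567  0.0145] q [ 0.9272  0.3219 -0.7424  0.8752 -0.5208 -0.4122] z ang 0.001966331983275034
```

```bash
for i in 1 2 ; do python3 -m inch '[[[0.004,-0.001,-0.009,0,0,0],[0.004,-0.001,-0.009,0,0,0]]]' 45 25; python3 tgt.py 0|tail -1; done
```

```text
t: 17.15
eef_pos: [0.5037, 0.3381, 0.2512]
ee_rot: [3.139, -0.42, -0.281]
force: [0.1, 0.3, -0.5]
width: 0.054
case in win (mm) [-0.6488  0.2741  3.906 ] F normal [-0.204   0.3367 -0.4918] M [ 0.3794  1.5735 -0.0299] q [ 0.9237  0.3246 -0.7445  0.883  -0.5164 -0.4176] z ang 0.0018597226012759104
t: 17.4
eef_pos: [0.5045, 0.3379, 0.2493]
ee_rot: [3.139, -0.42, -0.281]
force: [-0.7, -0.4, -0.6]
width: 0.0538
case in win (mm) [-0.6524  0.245   1.8257] F normal [-0.7841 -0.5434 -0.2624] M [ 0.3529  1.6227 -0.0075] q [ 0.9201  0.3275 -0.7467  0.891  -0.5119 -0.4232] z ang 0.0020299629282415545
```

```bash
python3 -m inch '[[[0.002,-0.001,-0.0045,0,0,0],[0.004,-0.001,-0.009,0,0,0]]]' 45 25; python3 tgt.py 0|tail -1;  python3 -m inch '[[[0.002,-0.001,-0.0045,0,0,0],[0.002,-0.001,-0.0045,0,0,0]]]' 45 25; python3 tgt.py 0|tail -1
```

```text
t: 17.65
eef_pos: [0.5053, 0.3377, 0.2477]
ee_rot: [3.139, -0.42, -0.281]
force: [-2.2, -0.5, 0.0]
width: 0.054
case in win (mm) [-0.5271  0.3656  0.0839] F normal [-1.754  -1.09    0.7886] M [ 0.1524  1.82   -0.1491] q [ 0.9166  0.3299 -0.7489  0.8992 -0.5076 -0.429 ] z ang 0.0017046467314715216
t: 17.9
eef_pos: [0.5057, 0.3376, 0.2468]
ee_rot: [3.139, -0.42, -0.281]
force: [-2.3, -0.5, 0.7]
width: 0.0536
case in win (mm) [-0.5026  0.3783 -0.904 ] F normal [-1.6187 -1.1308  1.5062] M [ 0.2613  1.9705 -0.0821] q [ 0.9146  0.3312 -0.75    0.9034 -0.5052 -0.4317] z ang 0.0015503241538986727
```

```bash
python3 -m inch '[[[0.002,-0.001,-0.0045,0,0,0],[0.002,-0.001,-0.0045,0,0,0]]]' 45 25; python3 tgt.py 0|tail -1
```

```text
t: 18.15
eef_pos: [0.5061, 0.3375, 0.2459]
ee_rot: [3.139, -0.42, -0.281]
force: [-2.1, 0.0, 1.4]
width: 0.054
case in win (mm) [-0.4876  0.3736 -1.9136] F normal [-1.3059 -0.5829  2.0704] M [ 0.3418  1.8871 -0.0631] q [ 0.9127  0.3325 -0.7512  0.9078 -0.5028 -0.4347] z ang 0.0014786652267660923
```

```bash
python3 -m inch '[[[0.002,-0.001,-0.0045,0,0,0],[0.004,-0.001,-0.009,0,0,0],[0.004,-0.001,-0.009,0,0,0]]]' 45 25; cat > avg.py <<'E'
from tgt import *
F=[];Mo=[];P=[];E=[]
for i in range(12):
    arm.grab_frame('side');s=arm.get_state();F.append(s['force']);Mo.append(s['moment']);P.append(s['eef_pos']);E.append(s['ee_rot'])
F=np.array(F);Mo=np.array(Mo);print('F',F.mean(0),F.std(0),'M',Mo.mean(0),Mo.std(0),'P',np.mean(P,0),'E',E[-1],'t',s['t'])
W=Rm(-.283,SL);B=np.array([.37,1.58,.02]);FB=np.array([0,-.1,-.6])
f=F.mean(0)-FB;m=Mo.mean(0)-B
R=W@np.diag([1,-1,-1]);r0=R[:,2]*.1808+R[:,0]*d
print('f win',W.T@f,'moment about case underside centre, win axes',W.T@(m-np.cross(r0,f)))
E
python3 avg.py;python3 tgt.py 0|tail -1
```

```text
t: 18.52
eef_pos: [0.5069, 0.3372, 0.2441]
ee_rot: [3.139, -0.42, -0.281]
force: [-2.9, 0.6, 3.5]
width: 0.0536
F [-3.1443  0.7753  2.6103] [0.4386 0.3438 0.4447] M [ 0.4351  1.9115 -0.0034] [0.035  0.0475 0.0275] P [0.5069 0.3372 0.2441] E [ 3.1395 -0.4198 -0.2815] t 19.125
f win [-1.671  -0.0375  4.2621] moment about case underside centre, win axes [-0.0302  0.0471 -0.009 ]
case in win (mm) [-0.43   0.387 -3.889] F normal [-1.5936 -0.2044  3.624 ] M [0.4666 1.8243 0.038 ] q [ 0.9089  0.3353 -0.7533  0.9161 -0.4985 -0.4405] z ang 0.0015172460014494383
```

```bash
python3 - <<'E'
from tgt import *
s=arm.get_state();R=Ro.from_euler('xyz',s['ee_rot']).as_matrix();b=s['eef_pos']+R[:,2]*.1808+R[:,0]*.003
W=np.c_[R[:,0],-R[:,1],-R[:,2]]
o=[]
for n,x0,y0 in(('side',130,245),('top',70,130)):
    im=arm.grab_frame(n);cv2.imwrite(f'pics/{n}6.png',im);c=cv2.resize(im[y0:y0+90,x0:x0+90],None,fx=4.4,fy=4.4,interpolation=2)
    for z in(0,.018):
        P=(rect(.078,.054)[[0,1,3,2]]+[0,0,z])@W.T+b;cv2.polylines(c,[((proj(n,P)-[x0,y0]+.5)*4.4).astype(np.int32)],True,(0,0,255),1)
    for L in((.088,.062),(.112,.094)):
        P=(rect(*L)[[0,1,3,2]])@W.T+b;cv2.polylines(c,[((proj(n,P)-[x0,y0]+.5)*4.4).astype(np.int32)],True,(0,255,0),1)
    o.append(c)
cv2.imwrite('pics/g6.png',np.hstack(o))
E
```

```text
(no output)
```

View pics/g6.png

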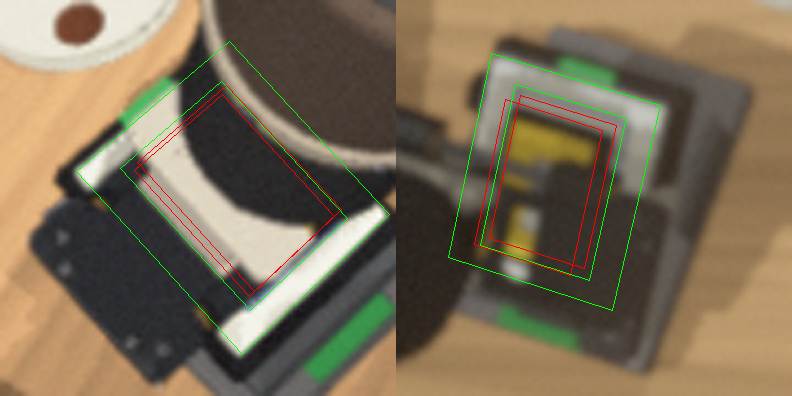

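```bash
python3 - <<'E'
from h import *
a=cv2.imread('pics/side6.png')[285:335,165:225];b=cv2.imread('pics/top6.png')[140:200,80:130]
cv2.imwrite('pics/g7.png',np.hstack([cv2.resize(a,(480,400),interpolation=2),cv2.resize(b,(320,400),interpolation=2)]))
E
```

```text
(no output)
```

View pics/g7.png

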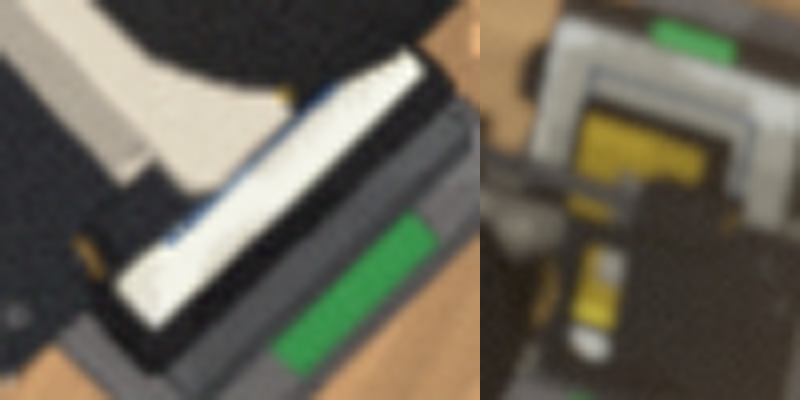

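```bash
python3 - <<'E'
from tgt import *
W=Rm(-.283,.42)
o=lambda p:np.array([((p[0]-480+.5)/6.4-.5+80,(p[1]+.5)/6.667-.5+140)])
def hit(px,h):
    O,v=ray('top',o(px));n=W[:,2];P0=c+n*h
    return (W.T@(O+v[0]*((P0-O)@n)/(v[0]@n)-c))*1e3
print('outline',hit((592,70),-.004),hit((752,120),-.004))
print('label top edge',hit((590,115),.014),hit((705,150),.014))
print('label left edge',hit((580,160),.014),hit((577,320),.014))
print('case right top corner',hit((733,145),.014))
print('outline right',hit((740,190),-.004),'win corners',hit((562,12),-.004))
# held label: known photo top0 label size edges vs case
for n in('top',):
    pass
E
```

```text
outline [40.6893 29.6766 -4.    ] [ 41.3458 -31.684   -4.    ]
label top edge [29.9528 19.4513 14.    ] [ 30.8079 -23.9811  14.    ]
label left edge [14.0609 19.6706 14.    ] [-39.6429   8.7966  14.    ]
case right top corner [ 35.4146 -33.4229  14.    ]
outline right [ 16.8503 -32.9201  -4.    ] win corners [56.7075 45.0039 -4.    ]
```

```bash
python3 -m inch '[[[-0.008,0.002,0.018,0,0,0],[-0.0157,0.0046,0.0365,0,0,0],[-0.005,0.0016,0.0415,0,0,0],[-0.005,0.0016,0.0415,0,0,0],[0.003,-0.001,0.023,0,0,0],[0.0075,-0.002,0.0125,0,0,0],[0.011,-0.003,0.005,0,0,0],[0.011,-0.003,0.005,0,0,0]]]' 45 25; python3 avg.py; python3 tgt.py 0|tail -1
python3 - <<'E'
from h import *
A=arm.grab_frame('side');B=arm.grab_frame('top');cv2.imwrite('pics/side8.png',A);cv2.imwrite('pics/top8.png',B)
a=A[285:335,165:225];b=B[140:200,80:130]
cv2.imwrite('pics/g8.png',np.hstack([cv2.resize(a,(480,400),interpolation=2),cv2.resize(b,(320,400),interpolation=2)]))
E
```

```text
t: 20.23
eef_pos: [0.5091, 0.3365, 0.2451]
ee_rot: [3.139, -0.42, -0.281]
force: [-2.5, 1.2, 3.4]
width: 0.0541
F [-2.7987  0.1133  2.8266] [0.6035 0.5034 0.4704] M [ 0.2783  1.783  -0.0534] [0.0243 0.046  0.0272] P [0.5091 0.3366 0.2452] E [ 3.1393 -0.4198 -0.2815] t 20.825
f win [-1.111  -0.5767  4.2489] moment about case underside centre, win axes [-0.0579 -0.0188 -0.0063]
case in win (mm) [ 2.0202  0.3274 -3.9467] F normal [-1.7341 -1.705   4.269 ] M [ 0.2466  1.7461 -0.0218] q [ 0.9064  0.3359 -0.7489  0.9112 -0.5001 -0.4325] z ang 0.001688247217455923
```

View pics/g8.png

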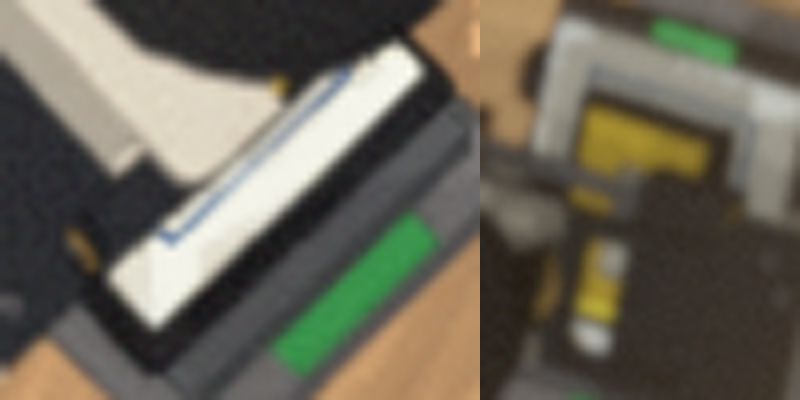

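View pics/side8.png

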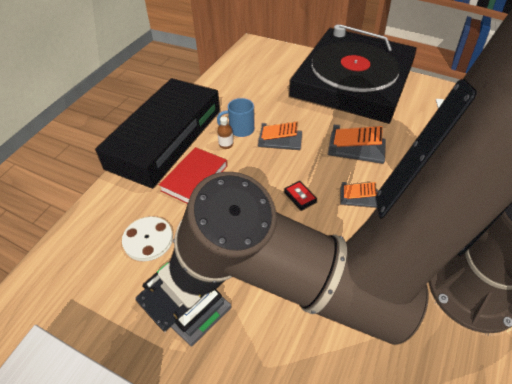

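```bash
python3 -c "
from station import arm
print(arm.job_done(), arm.get_state()['t'])"
```

```text
the job is handed in; nothing more can be done
the job is handed in; nothing more can be done
```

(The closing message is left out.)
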